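Lock the welding turntable with its barrel bolt

TASK

Lock the welding turntable with its barrel bolt, pushing with closed fingertips and never gripping anything: push the upright handle along the slot of the barrel, towards the turntable, until it stops, then push it round the corner into the side leg of the slot, all the way down to its stop. Push gently, leave the handle there, and do not disturb the loose things standing about.

Things in the scene. Friction and masses are not known exactly. Their poses are not given: they have to be found in the camera images.
- fixture: The fixed welding fixture: grey steel base plate 220 x 410 x 10 mm (own x -110 to 110 mm, own y -100 to 310 mm). Origin on the table top, under the middle of the bolt's barrel. Own z up; own y along the barrel, towards the turntable; own x, roughly away from the robot, is the side where the slot's side leg opens and the handle is turned down.
- barrel (a point): Middle of the barrel's axis: 48 mm above the table at the fixture's x = 0, y = 0, axes as the fixture's. The barrel is a level steel tube along y, 44 mm in diameter, y from -75 to 75 mm, top 70 mm above the table. Its L-shaped slot has a long leg along the top and, at the turntable end, a side leg down the +x side.
- turntable (a point): Centre of the flange's top face on the turntable, 94 mm above the table, at the fixture's x = 0, y = 205 mm. The turntable is a drum 144 mm in diameter with four index notches around it that reach 104 mm from its axis; the bolt's nose goes into the nearest notch. It does not turn.
- knob (a point): Centre of the black ball, 22 mm in diameter, at the end of the bolt's handle, 85 mm from the barrel's axis. The handle is a round pin 12 mm thick that comes out through the slot. Upright, the ball's centre is 133 mm above the table, in the fixture's frame at x = 0, y = -30 mm + value of joint bolt. The point's z axis points out along the handle.
- bolt (a joint): How far the bolt has slid towards the turntable (along the fixture's +y), in m: 0 drawn back, 0.050 stopped fully home. It drags with about 2.5 N of friction, has no spring and stays where it is left. The handle can turn down only when this is above about 0.046, and while it is down the bolt cannot slide back.
- handle (a joint): Angle of the handle about the barrel's axis, in rad: 0 upright, growing as it is turned down towards the fixture's +x; 1.2 is fully down at its stop (ball's centre then at x = 79 mm, 79 mm above the table). In the long leg it has only about 0.1 rad of play. It takes 1 to 2 N at the ball, has no spring and stays where it is left.
- stud: Bystander: stud bolt 16 mm thick and 63 mm tall with a nut at its foot, upright on the fixture's base plate; origin under its foot.
- coupling: Bystander: brass pipe coupling, 38 mm in diameter, 32 mm tall, standing on the fixture's base plate; origin at the centre of its underside.
- spare_flange: Bystander: loose steel flange ring, 130 mm in diameter, 18 mm thick, flat on the table; origin at the centre of its underside.
- hammer: Bystander: hammer lying on the table, along its own x.
- wrench: Bystander: wrench lying on the table, along its own x.
- disc: Bystander: grinding disc, 125 mm in diameter, 6 mm thick, flat on the table; origin at the centre of its underside.
- rod_pack: Bystander: cardboard pack of welding rods, 300 x 65 x 25 mm, flat on the table along its own x; origin at the centre of its underside.

How it is judged:
On the way, in this order (a step that is already met when the one before it is completed fails the run):
1. the bolt is pushed home along the long leg of the slot (value of joint bolt above 0.045 m), for 0.05 s.
2. the handle is pushed down to the end of the side leg (value of joint bolt above 0.045 m and value of joint handle above 1.1 rad), for 0.2 s.
At the end, for the whole second after the job is handed in: The bolt is home (joint bolt above 45 of 50 mm), the handle is down in the side leg (joint handle above 1.1 of 1.2 rad), both at rest (10 mm/s, 0.05 rad/s) (all of step 2 and velocity of joint bolt between -0.01 and 0.01 m/s and velocity of joint handle between -0.05 and 0.05 rad/s); the robot touches nothing.
It fails at once if the stud bolt or the coupling is moved by more than 25 mm, tipped or lifted (distance of any of stud, coupling from where it was at the start of the episode above 0.025 m or angle between any of stud, coupling's own z axis and vertical above 0.4 rad).
It fails at once if another loose thing is moved by more than 25 mm, tipped or lifted (distance of any of spare_flange, hammer, wrench, disc, rod_pack from where it was at the start of the episode above 0.025 m or angle between any of spare_flange, hammer, wrench, disc, rod_pack's own z axis and vertical above 0.4 rad).
It fails at once if the handle is gripped (more than 30 N from the fingers while it is between its stops) (contact force between the fingers and handle above 30 N and (value of joint bolt below 0.044 m or value of joint handle between 0.2 and 1.1 rad)).
It fails at once if the handle is forced against a stop (more than 60 N from the fingers) (contact force between the fingers and handle above 60 N).
It also fails if it takes over 53 s, if anything falls off the work surface, if the arm or the gripper's body presses on something with over 40 N, if the wrist force passes 120 N, or if a joint passes its speed limit or range.

ROBOT

A 7-joint arm with a two-finger parallel gripper is mounted at the origin on the work surface. World frame = base frame: x ahead of the robot, y to its left, z up, the work surface at z = 0. Lengths are in m, angles in rad, forces in N, time in s.
With the tool pointing down it reaches from about 0.4 to 0.85 m from the base axis. Payload 10.4 kg.
Tool frame: the origin (TCP) lies on the front face of the gripper's body, between the roots of the fingers; the fingertips stand 70 mm ahead of it and the grasp point (between the pads) lies 51 mm ahead of it (grasp_offset is the distance from the TCP to the grasp point, in m); z points along the fingers, y is the direction in which the jaws open and shut (so a half turn about z gives the same grasp; the last joint's range is limited). The gripper opens to 87 mm and grips with 3 to 60 N. Pads are 19 mm wide; open, the fingers measure 117 mm over their backs; the gripper's body (75 mm by 190 mm) begins 51 mm behind the grasp point.
Start: joints at [1.275, 0.332, -0.065, 1.46, 0.022, 1.35, -0.088], TCP at [0.168, -0.602, 0.292] pointing down, gripper open.
Joint ranges: [-2.6, 2.6], [-0.5, 2.12], [-1.47, 1.34], [0.16, 2.42], [-1.27, 4.41], [0.06, 2.06], [-2.6, 2.6]. Speed limits (rad/s): [2.22, 2.22, 2.79, 2.79, 3.14, 3.14, 3.14].

INTERFACE

Orientations are given as a unit quaternion [x, y, z, w].
In Python, from bench import * gives the robot as it stands. The module is installed in compiled form; this text tells all that it offers.
- The arm moves only by the tool arm_command, never from a script. Its argument "commands" is a list of rows, each a list of 3 entries, a list of its own where there are three numbers: the opening in per cent of the stroke, from 0 (shut) to 100 (fully open), then the shift along the tool's x, y, z in m, then the turn, a rotation vector about the tool's x, y, z in rad. A call has exactly 10 rows; each row is the pose to reach, as a shift and turn from the pose commanded when the call began, along the tool's axes at that moment; what a row does not reach only later rows make up. A row lasts 1/12 s, in which the tool goes at most 41.7 mm and 7.16 degrees, less where a joint would pass 70% of its speed; a pose out of reach is approached as far as the arm can. A call with a gripper value outside its range is refused whole. The fingers move at their own pace and stop on an object; "squeeze" is the grip in N (left out, the last holds). Time passes only in rows, so rows that repeat a pose let the fingers close, or fill a call up. It gives the time, the measured TCP pose, the force and the opening at its end, in the units of the state.
- read_state(): the state, without advancing time (a new reading comes with each control period).
- camera(name): name is "side" or "top"; returns a dict with "pixels" (400x640x3 uint8, red, green, blue), "fx", "fy", "cx", "cy" (pixels), "rvec" (rotation vector, rad) and "tvec" (3), from world to camera coordinates, as OpenCV has them. Camera axes: x right, y down, z forward; pixel columns grow to the right and rows downward; lengths in m; the calibration is good to about 2 mm. A picture is of the moment at which its call begins. There is no depth.
- close_job(): hands the job in, once; it reports no verdict.
The state is a dict: "time": time; "joint_positions": joint angles; "joint_vel": joint speeds; "joint_torque": joint torques, N m; "ee_pos": TCP position; "eef_rot": TCP orientation; "ft_force": force on the tool from outside, world axes, zero at the start; "torque": the same for the moment, N m; "width": finger opening in m.
Only numpy, scipy, OpenCV 4.12 (cv2) and the standard library are available. Lean on these libraries where they do the work, as an engineer would, in place of code of your own. Each camera call takes 0.05 s, during which the arm holds its last target.

## Working session

There is one attempt and no reset: what is moved stays moved. The work goes in short steps, Python scripts to look and compute and a tool call to move; the robot and the scene stay as the last step left them, time stands still between calls to the robot, and variables do not carry over. Pictures are saved under pics/ and viewed, and the job is handed in when it is done.

Besides the shell and the picture viewer there is one more tool, called after "Request:" by a JSON object that holds its "op" and its "data", one argument or row to a line. arm_command: Moves the arm, as the interface text tells. Its arguments: {"type":"object","properties":{"commands":{"type":"array","items":{"type":"array"}},"squeeze":{"type":"number"}},"required":["commands"]}

```bash
mkdir -p pics
python3 - <<'E'
from bench import *
import cv2
s=read_state();print({k:s[k] for k in ('time','ee_pos','eef_rot','ft_force','width')})
for n in('side','top'):
    c=camera(n);cv2.imwrite(f'pics/{n}0.png',c['pixels'][:,:,::-1]);print(n,[c[k] for k in('fx','fy','cx','cy','rvec','tvec')])
E
```

```text
{'time': 0.0, 'ee_pos': array([ 0.16832482, -0.60158994,  0.29143259]), 'eef_rot': array([ 9.90706980e-01,  1.36011485e-01, -1.24084694e-04, -7.34963022e-04]), 'ft_force': array([ 0.83067011, -0.0585289 ,  0.38562611]), 'width': 0.08687263421719858}
side [360.95244437045494, 360.95244437045494, 318.1665530156247, 200.64565110525916, array([ 2.40477416, -0.03182937, -0.00320158]), array([-0.51155228,  0.09666753,  1.04559339])]
top [378.87626876265426, 378.87626876265426, 322.7350913971838, 195.78083895539254, array([ 2.18194315, -2.02052332,  0.20722996]), array([-0.04055861,  0.53283488,  1.17316882])]
```

View pics/side0.png

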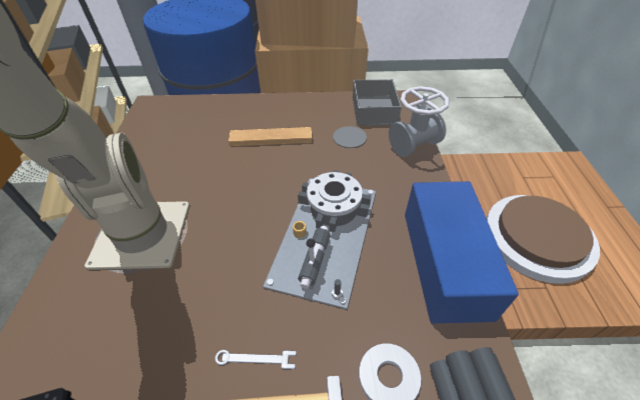

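View pics/top0.png

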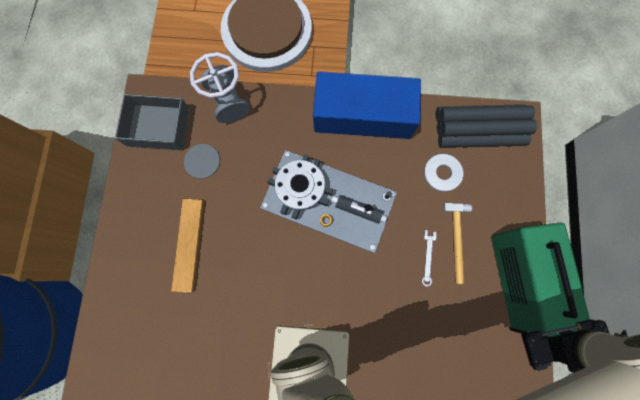

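Run:
```python
import cv2
a=cv2.imread('pics/side0.png')[165:310,255:390];cv2.imwrite('pics/side0c.png',cv2.resize(a,None,fx=4,fy=4,interpolation=cv2.INTER_CUBIC))
a=cv2.imread('pics/top0.png')[140:260,250:410];cv2.imwrite('pics/top0c.png',cv2.resize(a,None,fx=5,fy=5,interpolation=cv2.INTER_CUBIC))
```

```text
(no output)
```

View pics/side0c.png

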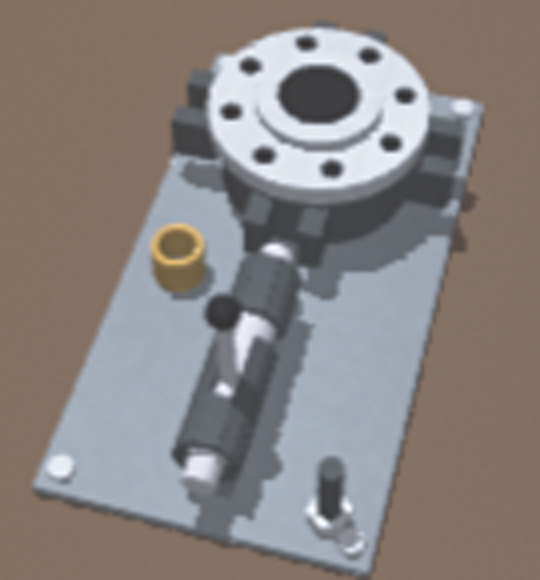

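View pics/top0c.png

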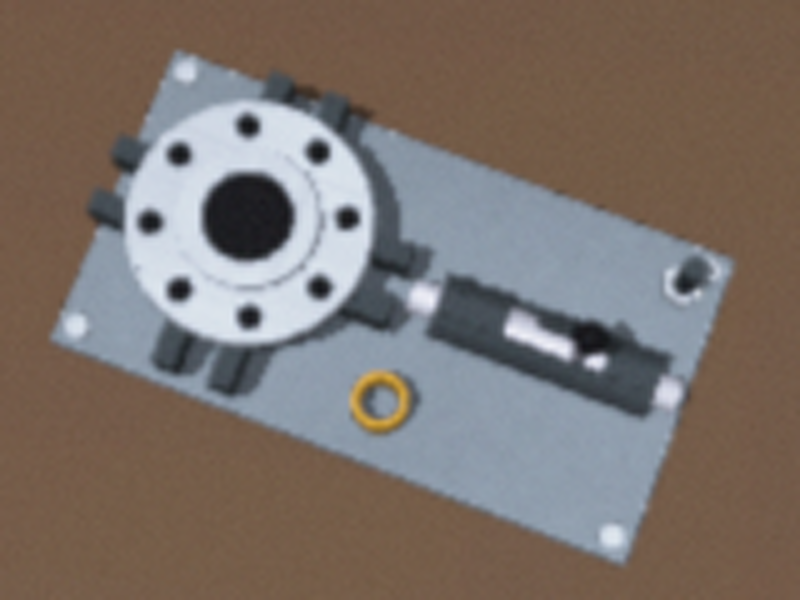

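```bash
cat > h.py <<'E'
import numpy as np,cv2
from scipy.optimize import least_squares
from scipy.spatial.transform import Rotation as R
C={'side':(360.952,318.167,200.646,[2.40477416,-0.03182937,-0.00320158],[-0.51155228,0.09666753,1.04559339]),
'top':(378.876,322.735,195.781,[2.18194315,-2.02052332,0.20722996],[-0.04055861,0.53283488,1.17316882])}
def proj(n,P):
    f,cx,cy,r,t=C[n];return cv2.projectPoints(np.array(P,float).reshape(-1,1,3),np.array(r),np.array(t),np.array([[f,0,cx],[0,f,cy],[0,0,1]]),None)[0].reshape(-1,2)
def ray(n,p,z):
    f,cx,cy,r,t=C[n];M=R.from_rotvec(r).as_matrix();o=-M.T@np.array(t);d=M.T@np.array([(p[0]-cx)/f,(p[1]-cy)/f,1]);return o+d*(z-o[2])/d[2]
def crop(n,p):
    s,o=((4,(255,165)) if n=='side' else (5,(250,140)));return (np.array(p)+.5)/s-.5+np.array(o)
E
python3 - <<'E'
from h import *
obs=[('top',(733,262),(.11,-.1,.01)),('top',(626,563),(-.11,-.1,.01)),('top',(178,50),(.11,.31,.01)),('top',(52,340),(-.11,.31,.01)),
('side',(370,575),(.11,-.1,.01)),('side',(35,490),(-.11,-.1,.01)),('side',(482,105),(.11,.31,.01)),
('top',(592,338),(0,-.03,.133)),('side',(222,312),(0,-.03,.133)),('top',(248,216),(0,.205,.094)),('side',(319,95),(0,.205,.094))]
def W(q,P):
    c,s=np.cos(q[2]),np.sin(q[2]);return [q[0]+c*P[0]-s*P[1],q[1]+s*P[0]+c*P[1],P[2]]
def res(q): return np.concatenate([proj(n,W(q,P))[0]-crop(n,p) for n,p,P in obs])
for n,p,P in obs: print(n,P,ray(n,crop(n,p),P[2]).round(4))
r=least_squares(res,[.55,0,.3],loss='soft_l1');print(r.x,r.fun.reshape(-1,2).round(1))
q=r.x
for k,P in dict(knob=(0,-.03,.133),knob_home=(0,.02,.133),down=(.079,.02,.079)).items(): print(k,np.round(W(q,P),4))
for n,p,z in(('top',(380,401),.032),('side',(180,244),.032),('top',(690,265),.073),('side',(332,466),.073)):
    w=ray(n,crop(n,p),z);d=w[:2]-q[:2];c,s=np.cos(q[2]),np.sin(q[2]);print(n,w,'fixt',c*d[0]+s*d[1],-s*d[0]+c*d[1])
E
```

```text
top (0.11, -0.1, 0.01) [ 0.5762 -0.2446  0.01  ]
top (-0.11, -0.1, 0.01) [ 0.3695 -0.1825  0.01  ]
top (0.11, 0.31, 0.01) [0.6977 0.1439 0.01  ]
top (-0.11, 0.31, 0.01) [0.488  0.2082 0.01  ]
side (0.11, -0.1, 0.01) [ 0.5765 -0.2496  0.01  ]
side (-0.11, -0.1, 0.01) [ 0.3687 -0.1866  0.01  ]
side (0.11, 0.31, 0.01) [0.6944 0.1406 0.01  ]
top (0, -0.03, 0.133) [ 0.4932 -0.1403  0.133 ]
side (0, -0.03, 0.133) [ 0.491  -0.1404  0.133 ]
top (0, 0.205, 0.094) [0.5627 0.0772 0.094 ]
side (0, 0.205, 0.094) [0.5607 0.0744 0.094 ]
[ 0.50137038 -0.11941807 -0.29765909] [[ 0.8 -0.2]
 [ 0.   0.8]
 [-0.2  0.1]
 [-0.3  0.2]
 [ 0.2 -0.9]
 [-0.6 -1.3]
 [ 0.8 -1. ]
 [ 2.6  0.4]
 [ 0.7  2.7]
 [ 0.2  0.4]
 [ 0.3 -0.5]]
knob [ 0.4926 -0.1481  0.133 ]
knob_home [ 0.5072 -0.1003  0.133 ]
down [ 0.5828 -0.1235  0.079 ]
top [ 0.46031931 -0.01453184  0.032     ] fixt -0.070007236256819 0.08823434413455114
side [ 0.45950919 -0.00857731  0.032     ] fixt -0.07252809571676065 0.09368944003621685
top [ 0.55703245 -0.20634278  0.073     ] fixt 0.07870790474294773 -0.06677750692527779
side [ 0.5538966  -0.21062662  0.073     ] fixt 0.07696632815282298 -0.07179266207745082
```

The top picture shows the knob at about (368,207), the stud at about (388,192) and the coupling at about (326,220). The knob sits about 7 mm further forward than the bolt's drawn-back position. The fixture fit gives (0.501, -0.119) with yaw -0.298, and the residuals are within about 1 px.

I'm starting the transit now, at height, with the fingers closing and the tool turning to line up with the fixture.

Request:
{"op": "arm_command", "data": {
  "commands": [
    [0,[0.02,-0.016,0],[0,0,0.06]],
    [0,[0.04,-0.032,0],[0,0,0.12]],
    [0,[0.06,-0.047,0],[0,0,0.18]],
    [0,[0.085,-0.065,0],[0,0,0.24]],
    [0,[0.105,-0.08,0],[0,0,0.3]],
    [0,[0.125,-0.096,0],[0,0,0.36]],
    [0,[0.145,-0.111,0],[0,0,0.42]],
    [0,[0.165,-0.127,0],[0,0,0.48]],
    [0,[0.185,-0.142,0],[0,0,0.54]],
    [0,[0.205,-0.157,0],[0,0,0.571]]
  ],
  "squeeze": 10
}}

```text
time: 0.93
ee_pos: [0.324, -0.3942, 0.292]
eef_rot: [0.989, -0.15, -0.0, -0.0]
ft_force: [-0.8, 0.4, 0.5]
width: 0.0285
```

```bash
cat >> h.py <<'E'
Q=np.array([0.50137,-0.11942,-0.29766])
def Wf(P):
    c,s=np.cos(Q[2]),np.sin(Q[2]);return np.array([Q[0]+c*P[0]-s*P[1],Q[1]+s*P[0]+c*P[1],P[2]])
def F(w):
    c,s=np.cos(Q[2]),np.sin(Q[2]);d=np.array(w[:2])-Q[:2];return np.array([c*d[0]+s*d[1],-s*d[0]+c*d[1],w[2]])
def rep(target=None):
    from bench import read_state
    s=read_state();M=R.from_quat(s['eef_rot']);p=np.array(s['ee_pos'])
    print('t',s['time'],'TCP',p.round(4),'fix',F(p).round(4),'F_fix',(R.from_euler('z',-Q[2]).apply(s['ft_force'])).round(2),'w',round(s['width'],4),'toolx in fix',R.from_euler('z',-Q[2]).apply(M.as_matrix()[:,0]).round(3),'z',M.as_matrix()[:,2].round(3))
    if target is not None: print('shift',M.inv().apply(Wf(target)-p).round(4))
E
python3 -c "
from h import *
rep((-.002,-.074,.285))"
```

```text
t 0.9333 TCP [ 0.324  -0.3942  0.292 ] fix [-0.089  -0.3147  0.292 ] F_fix [-0.83  0.14  0.46] w 0.0285 toolx in fix [ 1.    -0.004 -0.   ] z [-0.  0. -1.]
shift [ 0.086  -0.2411  0.007 ]
```

Request:
{"op": "arm_command", "data": {
  "commands": [
    [0,[0.01,-0.027,0],[0,0,0]],
    [0,[0.02,-0.054,0],[0,0,0]],
    [0,[0.03,-0.081,0],[0,0,0]],
    [0,[0.039,-0.108,0],[0,0,0]],
    [0,[0.049,-0.135,0],[0,0,0]],
    [0,[0.058,-0.162,0],[0,0,0]],
    [0,[0.067,-0.189,0],[0,0,0]],
    [0,[0.077,-0.216,0],[0,0,0]],
    [0,[0.086,-0.236,0],[0,0,0]],
    [0,[0.086,-0.241,0],[0,0,0]]
  ]
}}

```text
time: 1.77
ee_pos: [0.4786, -0.1866, 0.292]
eef_rot: [0.989, -0.146, 0.0, -0.001]
ft_force: [-1.6, 0.4, -0.4]
width: 0.0003
```

Run:
```python
from h import *
from bench import camera
rep((-.002,-.074,.187))
for n in('side','top'):
    a=camera(n)['pixels'][:,:,::-1]
    a=a[130:310,235:395] if n=='side' else a[120:270,250:420]
    cv2.imwrite(f'pics/{n}1.png',cv2.resize(a,None,fx=3.2,fy=3.2,interpolation=cv2.INTER_CUBIC))
```

```text
t 1.7667 TCP [ 0.4786 -0.1866  0.292 ] fix [-0.0021 -0.0709  0.292 ] F_fix [-1.69 -0.08 -0.38] w 0.0003 toolx in fix [1.    0.005 0.   ] z [ 0.001  0.001 -1.   ]
shift [1.00e-04 3.20e-03 1.05e-01]
```

View pics/side1.png

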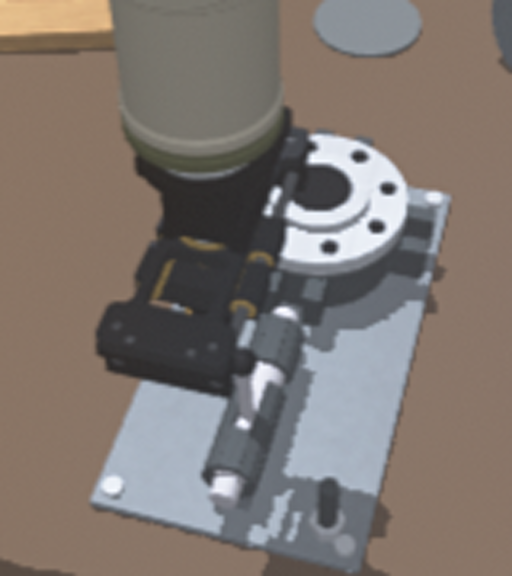

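View pics/top1.png

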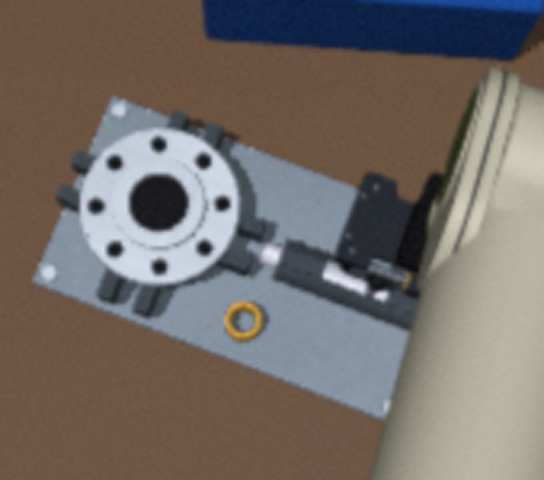

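Request:
{"op": "arm_command", "data": {
  "commands": [
    [0,[0,0.001,0.015],[0,0,0]],
    [0,[0,0.002,0.03],[0,0,0]],
    [0,[0,0.003,0.045],[0,0,0]],
    [0,[0,0.003,0.06],[0,0,0]],
    [0,[0,0.003,0.075],[0,0,0]],
    [0,[0,0.003,0.088],[0,0,0]],
    [0,[0,0.003,0.098],[0,0,0]],
    [0,[0,0.003,0.105],[0,0,0]],
    [0,[0,0.003,0.105],[0,0,0]],
    [0,[0,0.003,0.105],[0,0,0]]
  ]
}}

```text
time: 2.7
ee_pos: [0.4755, -0.1937, 0.1874]
eef_rot: [0.989, -0.149, -0.0, 0.0]
ft_force: [-0.2, 0.3, 0.8]
width: 0.0009
```

Run:
```python
from h import *
from bench import camera
rep((-.002,-.05,.187))
for n in('side','top'):
    a=camera(n)['pixels'][:,:,::-1]
    a=a[130:310,235:395] if n=='side' else a[120:270,250:420]
    cv2.imwrite(f'pics/{n}2.png',cv2.resize(a,None,fx=3.2,fy=3.2,interpolation=cv2.INTER_CUBIC))
```

```text
t 2.7 TCP [ 0.4755 -0.1937  0.1874] fix [-0.003  -0.0786  0.1874] F_fix [-0.31  0.23  0.84] w 0.0009 toolx in fix [ 1.    -0.001 -0.   ] z [-0. -0. -1.]
shift [ 0.0009 -0.0286  0.0004]
```

View pics/side2.png

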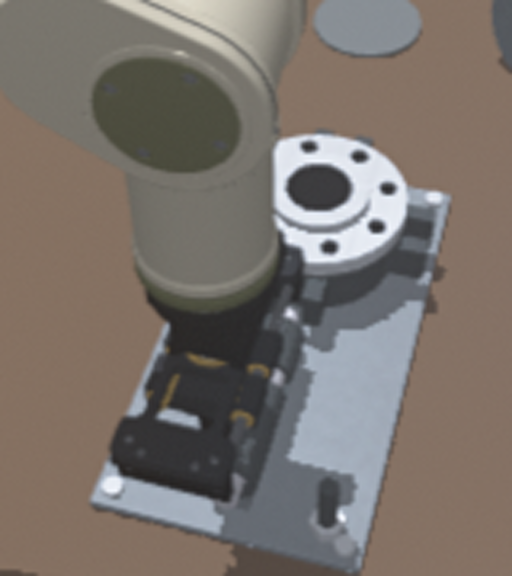

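View pics/top2.png

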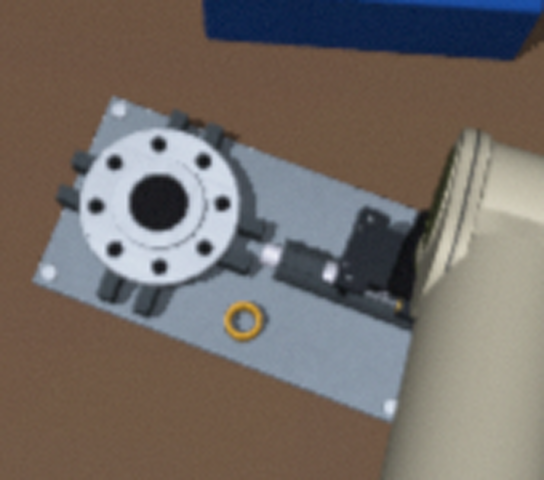

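Request:
{"op": "arm_command", "data": {
  "commands": [
    [0,[0,-0.004,0],[0,0,0]],
    [0,[0,-0.008,0],[0,0,0]],
    [0,[0,-0.012,0],[0,0,0]],
    [0,[0.001,-0.016,0],[0,0,0]],
    [0,[0.001,-0.02,0],[0,0,0]],
    [0,[0.001,-0.0225,0],[0,0,0]],
    [0,[0.001,-0.025,0],[0,0,0]],
    [0,[0.001,-0.0275,0],[0,0,0]],
    [0,[0.001,-0.03,0],[0,0,0]],
    [0,[0.001,-0.0325,0],[0,0,0]]
  ]
}}

```text
time: 3.63
ee_pos: [0.4862, -0.1623, 0.1872]
eef_rot: [0.989, -0.149, 0.0, 0.0]
ft_force: [-0.4, -0.2, -0.2]
width: 0.0007
```

```bash
python3 -c "
from h import *
rep()"
```

```text
t 3.6333 TCP [ 0.4862 -0.1623  0.1872] fix [-0.0019 -0.0455  0.1872] F_fix [-0.27 -0.31 -0.17] w 0.0007 toolx in fix [ 1.    -0.001  0.   ] z [ 0. -0. -1.]
```

Nothing touches yet, so I'll keep pushing slowly.

Request:
{"op": "arm_command", "data": {
  "commands": [
    [0,[0,-0.0025,0],[0,0,0]],
    [0,[0,-0.005,0],[0,0,0]],
    [0,[0,-0.0075,0],[0,0,0]],
    [0,[0,-0.01,0],[0,0,0]],
    [0,[0,-0.0125,0],[0,0,0]],
    [0,[0,-0.015,0],[0,0,0]],
    [0,[0,-0.0175,0],[0,0,0]],
    [0,[0,-0.02,0],[0,0,0]],
    [0,[0,-0.0225,0],[0,0,0]],
    [0,[0,-0.025,0],[0,0,0]]
  ]
}}

```text
time: 4.47
ee_pos: [0.4936, -0.1383, 0.1873]
eef_rot: [0.989, -0.149, 0.0, 0.0]
ft_force: [-1.9, -2.6, 0.4]
width: 0.0005
```

Run:
```python
from h import *
from bench import camera
rep()
for n in('side','top'):
    a=camera(n)['pixels'][:,:,::-1]
    a=a[130:310,235:395] if n=='side' else a[120:270,250:420]
    cv2.imwrite(f'pics/{n}3.png',cv2.resize(a,None,fx=3.2,fy=3.2,interpolation=cv2.INTER_CUBIC))
```

```text
t 4.4667 TCP [ 0.4936 -0.1383  0.1873] fix [-0.0019 -0.0204  0.1873] F_fix [-1.05 -3.01  0.42] w 0.0005 toolx in fix [ 1.    -0.001  0.   ] z [ 0. -0. -1.]
```

View pics/side3.png

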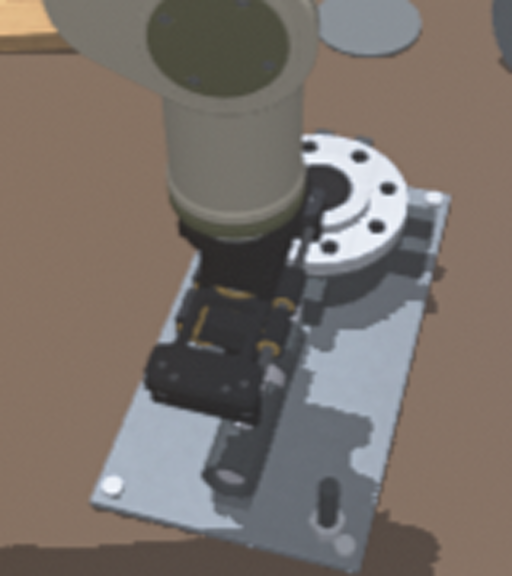

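View pics/top3.png

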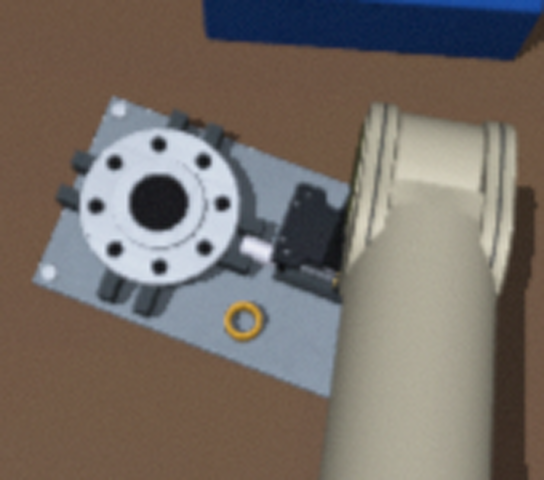

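The force is about 3 N along the barrel, and the bolt's tail has drawn into the tube, so it is sliding.

Request:
{"op": "arm_command", "data": {
  "commands": [
    [0,[0,-0.0015,0],[0,0,0]],
    [0,[0,-0.003,0],[0,0,0]],
    [0,[0,-0.0045,0],[0,0,0]],
    [0,[0,-0.006,0],[0,0,0]],
    [0,[0,-0.0075,0],[0,0,0]],
    [0,[0,-0.009,0],[0,0,0]],
    [0,[0,-0.01,0],[0,0,0]],
    [0,[0,-0.011,0],[0,0,0]],
    [0,[0,-0.012,0],[0,0,0]],
    [0,[0,-0.012,0],[0,0,0]]
  ]
}}

```text
time: 5.4
ee_pos: [0.4971, -0.1268, 0.1873]
eef_rot: [0.989, -0.148, 0.0, -0.0]
ft_force: [-1.8, -2.0, 0.9]
width: 0.0007
```

```bash
python3 -c "
from h import *
rep()"
```

```text
t 5.4 TCP [ 0.4971 -0.1268  0.1873] fix [-0.0019 -0.0083  0.1873] F_fix [-1.09 -2.46  0.88] w 0.0007 toolx in fix [ 1. -0.  0.] z [ 0.  0. -1.]
```

Creeping on to the stop, 0.5 mm per row.

Request:
{"op": "arm_command", "data": {
  "commands": [
    [0,[0,-0.0005,0],[0,0,0]],
    [0,[0,-0.001,0],[0,0,0]],
    [0,[0,-0.0015,0],[0,0,0]],
    [0,[0,-0.002,0],[0,0,0]],
    [0,[0,-0.0025,0],[0,0,0]],
    [0,[0,-0.003,0],[0,0,0]],
    [0,[0,-0.003,0],[0,0,0]],
    [0,[0,-0.003,0],[0,0,0]],
    [0,[0,-0.003,0],[0,0,0]],
    [0,[0,-0.003,0],[0,0,0]]
  ]
}}

```text
time: 6.23
ee_pos: [0.498, -0.1242, 0.1873]
eef_rot: [0.989, -0.149, 0.0, -0.0]
ft_force: [-0.5, -2.2, 0.3]
width: 0.0003
```

```bash
python3 -c "
from h import *
rep()"
```

```text
t 6.2333 TCP [ 0.498  -0.1242  0.1873] fix [-0.0019 -0.0056  0.1873] F_fix [ 0.15 -2.21  0.26] w 0.0003 toolx in fix [ 1.    -0.001  0.   ] z [ 0.  0. -1.]
```

Request:
{"op": "arm_command", "data": {
  "commands": [
    [0,[0,-0.0005,0],[0,0,0]],
    [0,[0,-0.001,0],[0,0,0]],
    [0,[0,-0.0015,0],[0,0,0]],
    [0,[0,-0.002,0],[0,0,0]],
    [0,[0,-0.0025,0],[0,0,0]],
    [0,[0,-0.0025,0],[0,0,0]],
    [0,[0,-0.0025,0],[0,0,0]],
    [0,[0,-0.0025,0],[0,0,0]],
    [0,[0,-0.0025,0],[0,0,0]],
    [0,[0,-0.0025,0],[0,0,0]]
  ]
}}

```text
time: 7.07
ee_pos: [0.4987, -0.1218, 0.1872]
eef_rot: [0.989, -0.148, 0.0, 0.0]
ft_force: [-0.7, -2.4, 1.1]
width: 0.0005
```

```bash
python3 -c "
from h import *
rep()"
```

```text
t 7.0667 TCP [ 0.4987 -0.1218  0.1872] fix [-0.0019 -0.003   0.1872] F_fix [-0.02 -2.48  1.15] w 0.0005 toolx in fix [ 1. -0.  0.] z [ 0. -0. -1.]
```

Request:
{"op": "arm_command", "data": {
  "commands": [
    [0,[0,-0.0005,0],[0,0,0]],
    [0,[0,-0.001,0],[0,0,0]],
    [0,[0,-0.0015,0],[0,0,0]],
    [0,[0,-0.002,0],[0,0,0]],
    [0,[0,-0.0025,0],[0,0,0]],
    [0,[0,-0.003,0],[0,0,0]],
    [0,[0,-0.003,0],[0,0,0]],
    [0,[0,-0.003,0],[0,0,0]],
    [0,[0,-0.003,0],[0,0,0]],
    [0,[0,-0.003,0],[0,0,0]]
  ]
}}

```text
time: 7.9
ee_pos: [0.4995, -0.1191, 0.1873]
eef_rot: [0.989, -0.149, 0.0, 0.0]
ft_force: [-1.4, -3.0, -0.2]
width: 0.0004
```

```bash
python3 -c "
from h import *
rep()"
```

```text
t 7.9 TCP [ 0.4995 -0.1191  0.1873] fix [-0.0019 -0.0002  0.1873] F_fix [-0.45 -3.3  -0.15] w 0.0004 toolx in fix [ 1.    -0.001  0.   ] z [ 0. -0. -1.]
```

Request:
{"op": "arm_command", "data": {
  "commands": [
    [0,[0,-0.0005,0],[0,0,0]],
    [0,[0,-0.001,0],[0,0,0]],
    [0,[0,-0.0015,0],[0,0,0]],
    [0,[0,-0.002,0],[0,0,0]],
    [0,[0,-0.0025,0],[0,0,0]],
    [0,[0,-0.003,0],[0,0,0]],
    [0,[0,-0.003,0],[0,0,0]],
    [0,[0,-0.003,0],[0,0,0]],
    [0,[0,-0.003,0],[0,0,0]],
    [0,[0,-0.003,0],[0,0,0]]
  ]
}}

```text
time: 8.73
ee_pos: [0.5, -0.1178, 0.1873]
eef_rot: [0.989, -0.149, -0.0, 0.001]
ft_force: [-3.7, -9.4, 3.2]
width: 0.0003
```

Run:
```python
from h import *
from bench import camera
rep()
for n in('side','top'):
    a=camera(n)['pixels'][:,:,::-1]
    a=a[170:310,255:375] if n=='side' else a[140:240,260:380]
    cv2.imwrite(f'pics/{n}4.png',cv2.resize(a,None,fx=4,fy=4,interpolation=cv2.INTER_CUBIC))
```

```text
t 8.7333 TCP [ 0.5    -0.1178  0.1873] fix [-0.0018  0.0011  0.1873] F_fix [ -0.78 -10.03   3.19] w 0.0003 toolx in fix [ 1.    -0.002 -0.   ] z [-0.001 -0.002 -1.   ]
```

View pics/side4.png

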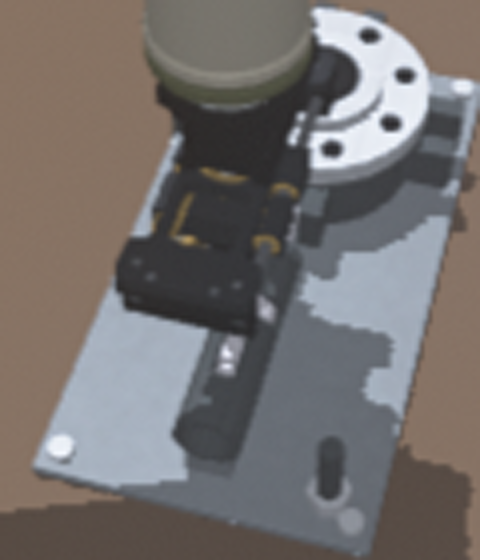

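View pics/top4.png

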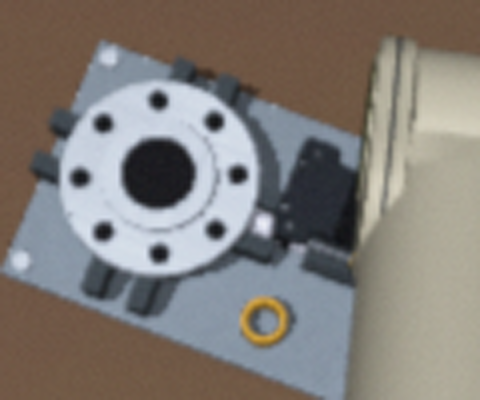

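The force has risen to 10 N, so the bolt is against its stop. I'll back off and step to the −x side to look at the knob.

Request:
{"op": "arm_command", "data": {
  "commands": [
    [0,[0,0.005,0],[0,0,0]],
    [0,[0,0.015,0],[0,0,0]],
    [0,[0,0.025,0],[0,0,0]],
    [0,[-0.01,0.03,0],[0,0,0]],
    [0,[-0.03,0.03,-0.01],[0,0,0]],
    [0,[-0.05,0.03,-0.02],[0,0,0]],
    [0,[-0.07,0.03,-0.03],[0,0,0]],
    [0,[-0.085,0.03,-0.03],[0,0,0]],
    [0,[-0.09,0.03,-0.03],[0,0,0]],
    [0,[-0.09,0.03,-0.03],[0,0,0]]
  ]
}}

```text
time: 9.67
ee_pos: [0.4045, -0.1183, 0.2173]
eef_rot: [0.989, -0.149, 0.0, 0.0]
ft_force: [1.2, -0.7, 0.4]
width: 0.0006
```

Run:
```python
from h import *
from bench import camera
rep()
for n in('side','top'):
    a=camera(n)['pixels'][:,:,::-1]
    a=a[170:310,255:375] if n=='side' else a[140:240,260:400]
    cv2.imwrite(f'pics/{n}5.png',cv2.resize(a,None,fx=4,fy=4,interpolation=cv2.INTER_CUBIC))
```

```text
t 9.6667 TCP [ 0.4045 -0.1183  0.2173] fix [-0.0929 -0.0273  0.2173] F_fix [ 1.33 -0.32  0.37] w 0.0006 toolx in fix [ 1.    -0.001  0.   ] z [ 0.    -0.001 -1.   ]
```

View pics/side5.png

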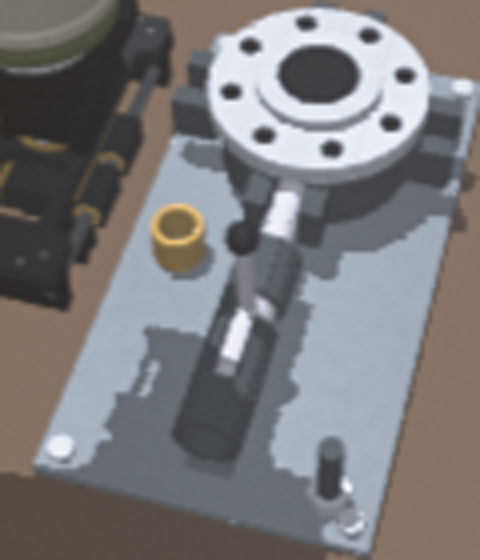

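View pics/top5.png

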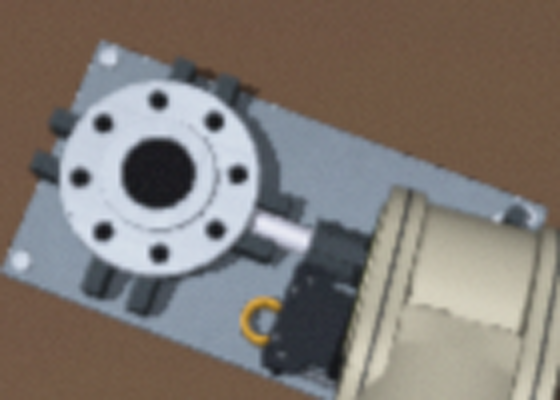

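```bash
python3 -c "
from h import *
for p in ((242,238),):
    u=(np.array(p)+.5)/4-.5+np.array([255,170]);w=ray('side',u,.133);print(w,F(w))
print(proj('side',[Wf((0,.02,.133))]),u)"
```

```text
[ 0.50353297 -0.10044975  0.133     ] [-0.00349582  0.0187704   0.133     ]
[[316.63714174 229.03926079]] [315.125 229.125]
```

The side view shows the knob at crop pixel (242,238). That puts it at fixture (-3, 19) mm, which matches a bolt at about 49 to 50 mm. The nose is in the notch and the coupling and stud haven't moved. Next I'll line up on the −x side of the ball.

Request:
{"op": "arm_command", "data": {
  "commands": [
    [0,[0,-0.01,0],[0,0,0]],
    [0,[0,-0.02,0],[0,0,0]],
    [0,[0.005,-0.03,0],[0,0,0]],
    [0,[0.01,-0.04,0.005],[0,0,0]],
    [0,[0.02,-0.046,0.01],[0,0,0]],
    [0,[0.03,-0.046,0.015],[0,0,0]],
    [0,[0.038,-0.046,0.017],[0,0,0]],
    [0,[0.045,-0.046,0.017],[0,0,0]],
    [0,[0.05,-0.046,0.017],[0,0,0]],
    [0,[0.05,-0.046,0.017],[0,0,0]]
  ]
}}

```text
time: 10.6
ee_pos: [0.4678, -0.0891, 0.2004]
eef_rot: [0.989, -0.149, 0.0, -0.0]
ft_force: [-0.2, 0.2, 0.0]
width: 0.0006
```

Run:
```python
from h import *
from bench import camera
rep()
for n in('side',):
    a=camera(n)['pixels'][:,:,::-1]
    a=a[170:310,255:375] if n=='side' else a[140:240,260:400]
    cv2.imwrite(f'pics/{n}6.png',cv2.resize(a,None,fx=4,fy=4,interpolation=cv2.INTER_CUBIC))
```

```text
t 10.6 TCP [ 0.4678 -0.0891  0.2004] fix [-0.041   0.0191  0.2004] F_fix [-0.27  0.14  0.03] w 0.0006 toolx in fix [ 1.    -0.001  0.   ] z [ 0.  0. -1.]
```

View pics/side6.png

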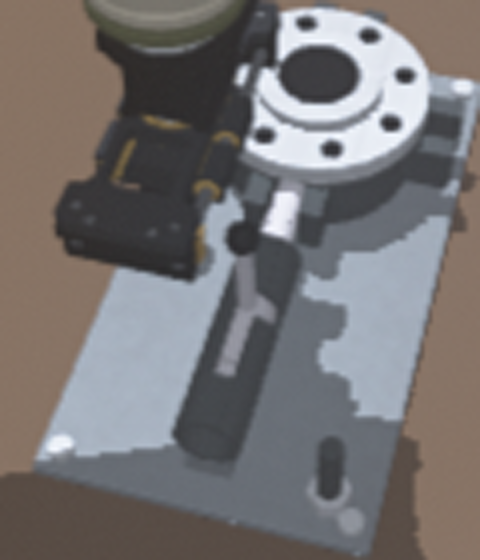

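The tool is in place and the knob is still upright with the side leg open. I'll start the push in +x.

Request:
{"op": "arm_command", "data": {
  "commands": [
    [0,[0.004,0,0],[0,0,0]],
    [0,[0.008,0,0],[0,0,0]],
    [0,[0.012,0,0],[0,0,0]],
    [0,[0.015,0,0],[0,0,0]],
    [0,[0.0175,0,0],[0,0,0]],
    [0,[0.02,0,0],[0,0,0]],
    [0,[0.0225,0,0],[0,0,0]],
    [0,[0.025,0,0],[0,0,0]],
    [0,[0.0275,0,0],[0,0,0]],
    [0,[0.03,0,0],[0,0,0]]
  ]
}}

```text
time: 11.48
ee_pos: [0.4958, -0.0979, 0.2003]
eef_rot: [0.989, -0.149, -0.0, 0.0]
ft_force: [-0.6, 1.1, 1.1]
width: 0.0005
```

Run:
```python
from h import *
from bench import camera
rep()
for n in('side',):
    a=camera(n)['pixels'][:,:,::-1]
    a=a[170:310,255:375] if n=='side' else a[140:240,260:400]
    cv2.imwrite(f'pics/{n}7.png',cv2.resize(a,None,fx=4,fy=4,interpolation=cv2.INTER_CUBIC))
```

```text
t 11.4833 TCP [ 0.4958 -0.0979  0.2003] fix [-0.0117  0.0189  0.2003] F_fix [-0.87  0.91  1.1 ] w 0.0005 toolx in fix [ 1.    -0.001  0.   ] z [-0. -0. -1.]
```

View pics/side7.png

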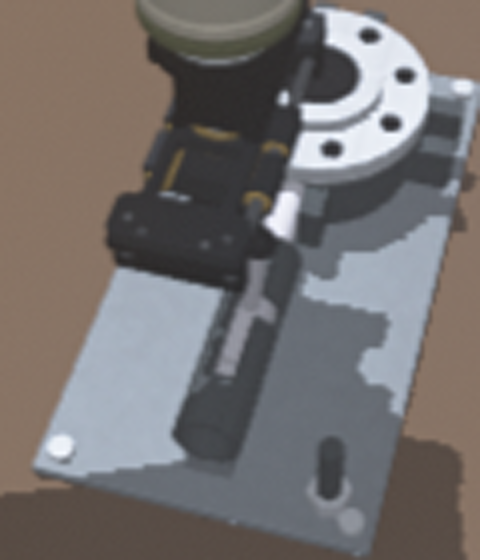

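Request:
{"op": "arm_command", "data": {
  "commands": [
    [0,[0.0025,0,0],[0,0,0]],
    [0,[0.005,0,0],[0,0,0]],
    [0,[0.0075,0,0],[0,0,0]],
    [0,[0.01,0,0],[0,0,0]],
    [0,[0.0125,0,0],[0,0,0]],
    [0,[0.015,0,0],[0,0,0]],
    [0,[0.0175,0,0],[0,0,0]],
    [0,[0.02,0,0],[0,0,0]],
    [0,[0.0225,0,0.0005],[0,0,0]],
    [0,[0.025,0,0.001],[0,0,0]]
  ]
}}

```text
time: 12.37
ee_pos: [0.5197, -0.1053, 0.1993]
eef_rot: [0.989, -0.149, 0.0, 0.0]
ft_force: [-0.5, 0.7, -0.8]
width: 0.0002
```

Run:
```python
from h import *
from bench import camera
rep()
for n in('side',):
    a=camera(n)['pixels'][:,:,::-1]
    a=a[170:310,255:375] if n=='side' else a[140:240,260:400]
    cv2.imwrite(f'pics/{n}8.png',cv2.resize(a,None,fx=4,fy=4,interpolation=cv2.INTER_CUBIC))
```

```text
t 12.3667 TCP [ 0.5197 -0.1053  0.1993] fix [0.0134 0.0189 0.1993] F_fix [-0.71  0.56 -0.84] w 0.0002 toolx in fix [ 1.    -0.001  0.   ] z [ 0. -0. -1.]
```

View pics/side8.png

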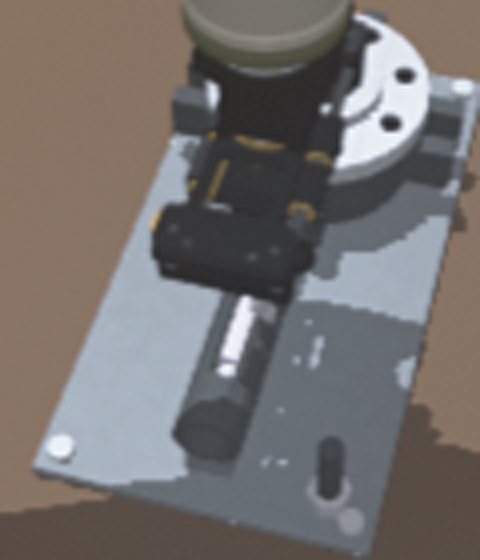

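Request:
{"op": "arm_command", "data": {
  "commands": [
    [0,[0.0035,0,0.001],[0,0,0]],
    [0,[0.007,0,0.002],[0,0,0]],
    [0,[0.0105,0,0.0035],[0,0,0]],
    [0,[0.014,0,0.005],[0,0,0]],
    [0,[0.018,0,0.007],[0,0,0]],
    [0,[0.022,0,0.0095],[0,0,0]],
    [0,[0.026,0,0.012],[0,0,0]],
    [0,[0.029,0,0.0145],[0,0,0]],
    [0,[0.0325,0,0.017],[0,0,0]],
    [0,[0.0355,0,0.02],[0,0,0]]
  ]
}}

```text
time: 13.25
ee_pos: [0.5538, -0.1158, 0.179]
eef_rot: [0.989, -0.149, 0.0, 0.0]
ft_force: [-0.8, 0.2, 1.2]
width: 0.0005
```

Run:
```python
from h import *
from bench import camera
rep()
for n in('side','top'):
    a=camera(n)['pixels'][:,:,::-1]
    a=a[170:310,255:375] if n=='side' else a[140:240,260:400]
    cv2.imwrite(f'pics/{n}9.png',cv2.resize(a,None,fx=4,fy=4,interpolation=cv2.INTER_CUBIC))
```

```text
t 13.25 TCP [ 0.5538 -0.1158  0.179 ] fix [0.0491 0.0189 0.179 ] F_fix [-0.77 -0.06  1.21] w 0.0005 toolx in fix [ 1.    -0.001  0.   ] z [ 0. -0. -1.]
```

View pics/side9.png

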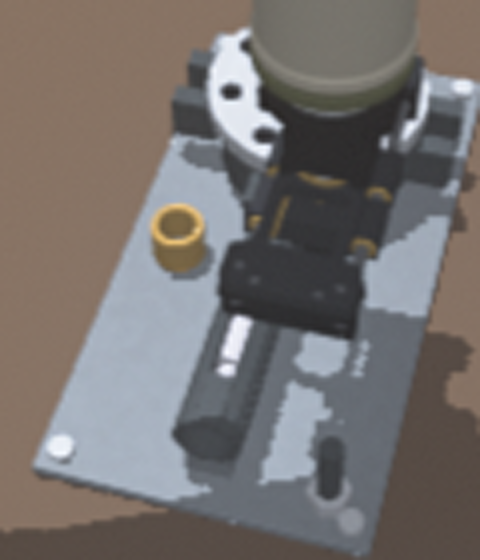

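View pics/top9.png

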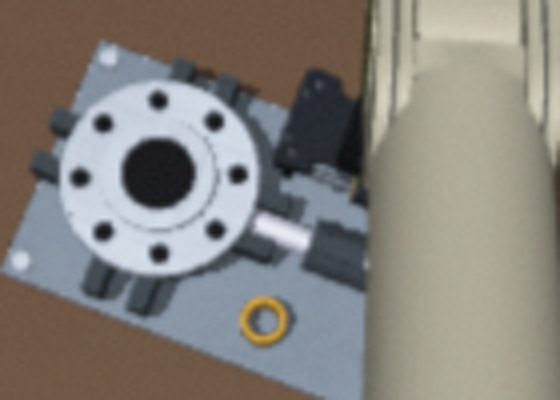

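Request:
{"op": "arm_command", "data": {
  "commands": [
    [0,[0.002,0,0.0025],[0,0,0]],
    [0,[0.0045,0,0.005],[0,0,0]],
    [0,[0.007,0,0.0075],[0,0,0]],
    [0,[0.009,0,0.01],[0,0,0]],
    [0,[0.0115,0,0.0125],[0,0,0]],
    [0,[0.0135,0,0.0145],[0,0,0]],
    [0,[0.015,0,0.0165],[0,0,0]],
    [0,[0.016,0,0.018],[0,0,0]],
    [0,[0.016,0,0.018],[0,0,0]],
    [0,[0.016,0,0.018],[0,0,0]]
  ]
}}

```text
time: 14.18
ee_pos: [0.5688, -0.1204, 0.1612]
eef_rot: [0.989, -0.149, 0.0, 0.0]
ft_force: [0.2, -0.0, 0.0]
width: 0.0006
```

```bash
python3 -c "
from h import *
rep()"
```

```text
t 14.1833 TCP [ 0.5688 -0.1204  0.1612] fix [0.0647 0.0188 0.1612] F_fix [0.24 0.04 0.03] w 0.0006 toolx in fix [ 1.    -0.001  0.   ] z [ 0. -0. -1.]
```

Request:
{"op": "arm_command", "data": {
  "commands": [
    [0,[0,0,0.0005],[0,0,0]],
    [0,[0,0,0.001],[0,0,0]],
    [0,[0,0,0.0015],[0,0,0]],
    [0,[0,0,0.002],[0,0,0]],
    [0,[0,0,0.0025],[0,0,0]],
    [0,[0,0,0.003],[0,0,0]],
    [0,[0,0,0.0035],[0,0,0]],
    [0,[0,0,0.0035],[0,0,0]],
    [0,[0,0,0.0035],[0,0,0]],
    [0,[0,0,0.0035],[0,0,0]]
  ]
}}

```text
time: 15.02
ee_pos: [0.5687, -0.1204, 0.1578]
eef_rot: [0.989, -0.149, 0.0, 0.0]
ft_force: [-0.5, 0.2, 2.1]
width: 0.0006
```

```bash
python3 -c "
from h import *
rep()"
```

```text
t 15.0167 TCP [ 0.5687 -0.1204  0.1578] fix [0.0646 0.0188 0.1578] F_fix [-0.56  0.02  2.08] w 0.0006 toolx in fix [ 1.    -0.001  0.   ] z [ 0. -0. -1.]
```

Request:
{"op": "arm_command", "data": {
  "commands": [
    [0,[0.0005,0,0.0005],[0,0,0]],
    [0,[0.001,0,0.001],[0,0,0]],
    [0,[0.001,0,0.0015],[0,0,0]],
    [0,[0.001,0,0.002],[0,0,0]],
    [0,[0.001,0,0.0025],[0,0,0]],
    [0,[0.001,0,0.003],[0,0,0]],
    [0,[0.001,0,0.003],[0,0,0]],
    [0,[0.001,0,0.003],[0,0,0]],
    [0,[0.001,0,0.003],[0,0,0]],
    [0,[0.001,0,0.003],[0,0,0]]
  ]
}}

```text
time: 15.85
ee_pos: [0.5698, -0.1206, 0.1556]
eef_rot: [0.989, -0.149, 0.0, 0.0]
ft_force: [-4.1, 0.6, 11.4]
width: 0.0009
```

Run:
```python
from h import *
from bench import camera
rep()
for n in('side',):
    a=camera(n)['pixels'][:,:,::-1]
    a=a[170:310,255:375] if n=='side' else a[140:240,260:400]
    cv2.imwrite(f'pics/{n}10.png',cv2.resize(a,None,fx=4,fy=4,interpolation=cv2.INTER_CUBIC))
```

```text
t 15.85 TCP [ 0.5698 -0.1206  0.1556] fix [0.0658 0.019  0.1556] F_fix [-4.1  -0.67 11.41] w 0.0009 toolx in fix [ 1.    -0.     0.001] z [ 0.001 -0.    -1.   ]
```

View pics/side10.png

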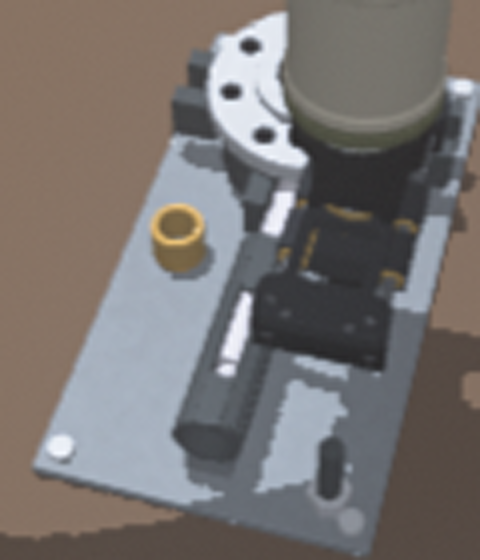

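About 12 N has built up, along (-0.34, 0.94), which is the handle's tangent at 1.2 rad, so the handle is at its stop. I'll back straight off and look.

Request:
{"op": "arm_command", "data": {
  "commands": [
    [0,[-0.001,0,-0.003],[0,0,0]],
    [0,[-0.004,0,-0.01],[0,0,0]],
    [0,[-0.008,0,-0.02],[0,0,0]],
    [0,[-0.015,0,-0.035],[0,0,0]],
    [0,[-0.03,0,-0.055],[0,0,0]],
    [0,[-0.05,0,-0.075],[0,0,0]],
    [0,[-0.075,0,-0.095],[0,0,0]],
    [0,[-0.105,0,-0.11],[0,0,0]],
    [0,[-0.135,0,-0.12],[0,0,0]],
    [0,[-0.165,0,-0.12],[0,0,0]]
  ]
}}

```text
time: 16.73
ee_pos: [0.4113, -0.0715, 0.2771]
eef_rot: [0.989, -0.148, 0.002, 0.0]
ft_force: [-0.1, -0.3, 0.3]
width: 0.0002
```

Request:
{"op": "arm_command", "data": {
  "commands": [
    [0,[-0.005,0.01,0],[0,0,0]],
    [0,[-0.01,0.03,0],[0,0,0]],
    [0,[-0.01,0.05,0],[0,0,0]],
    [0,[-0.01,0.07,0],[0,0,0]],
    [0,[-0.01,0.09,0],[0,0,0]],
    [0,[-0.01,0.11,0],[0,0,0]],
    [0,[-0.01,0.13,0],[0,0,0]],
    [0,[-0.01,0.14,0],[0,0,0]],
    [0,[-0.01,0.14,0],[0,0,0]],
    [0,[-0.01,0.14,0],[0,0,0]]
  ]
}}

```text
time: 17.57
ee_pos: [0.3613, -0.2025, 0.275]
eef_rot: [0.989, -0.149, 0.0, -0.0]
ft_force: [0.1, 0.2, -0.8]
width: 0.0003
```

Run:
```python
from h import *
from bench import camera
rep()
for n in('side','top'):
    b=camera(n)['pixels'][:,:,::-1]
    cv2.imwrite(f'pics/{n}11f.png',b)
    a=b[170:310,255:375] if n=='side' else b[140:240,260:400]
    cv2.imwrite(f'pics/{n}11.png',cv2.resize(a,None,fx=4,fy=4,interpolation=cv2.INTER_CUBIC))
for th in(1.0,1.1,1.2):
  for y in (.019,):
    P=Wf((-.002+.085*np.sin(th),y,.048+.085*np.cos(th)));print(th,(proj('side',P)-[255,170])*4,(proj('top',P)-[260,140])*4)
```

```text
t 17.5667 TCP [ 0.3613 -0.2025  0.275 ] fix [-0.1095 -0.1205  0.275 ] F_fix [ 0.06  0.18 -0.82] w 0.0003 toolx in fix [ 1.    -0.001  0.   ] z [ 0.  0. -1.]
1.0 [[354.46921888 299.31475398]] [[408.30546065 176.53493051]]
1.1 [[360.58275106 307.6350075 ]] [[409.27240717 173.96241409]]
1.2 [[365.42818412 315.95609453]] [[409.85389215 172.39420603]]
```

View pics/side11.png

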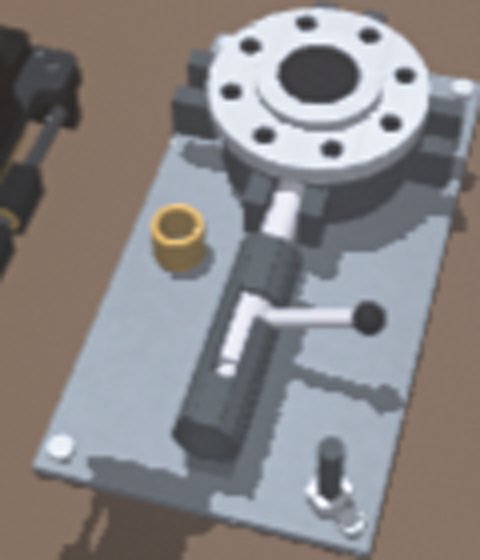

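View pics/top11.png

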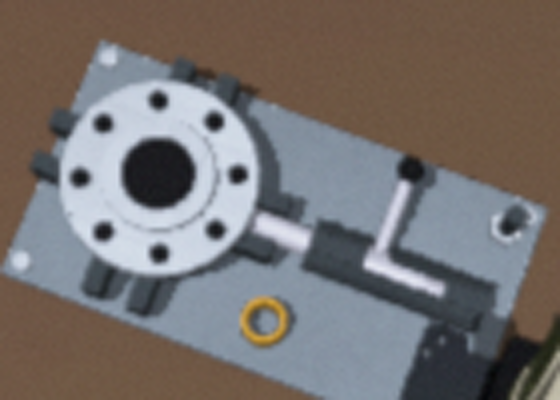

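View pics/side11f.png

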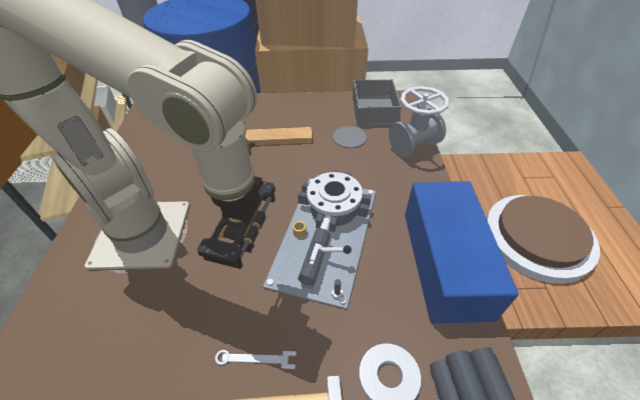

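The knob is at side crop (369,318). The model predicts (365,316) for 1.2 rad and (361,308) for 1.1, so the handle is fully down. The bystanders look unmoved and the arm is clear, so I'm handing in.

```bash
python3 -c "
from bench import *
print(close_job())"
```

```text
the job is handed in; nothing more can be done
None
```

The turntable is locked: I pushed the bolt home and turned the handle down to its stop, using closed fingertips only. I handed the job in at about 17.6 s. Closing the job gives no verdict, so the result rests on the checks below.

- **Bolt home:** it slid at about 2.5–3 N, then the force rose to 10 N at the stop. From the side camera the knob was at fixture y ≈ 19 mm, so the bolt is at about 49–50 of 50 mm. The nose is visible in the notch.
- **Handle down:** it turned at about 1–2 N, then the force rose to about 12 N along the handle's tangent at 1.2 rad. The final side picture shows the knob about 4 px right and 2 px below where 1.2 rad predicts, in a 4× enlarged crop. The final top picture agrees to within about 4 px.
- **Surroundings:** the stud and coupling look unmoved in the last pictures. So does everything else in view, judged by eye. The arm is clear, with the wrist force near zero.

**Disagreements:**
- The knob started about 7 mm ahead of the drawn-back position, so the bolt was probably not fully drawn back.
- The bolt's stop came about 7 mm later than I expected, probably because the fingertips are thinner than the 30 mm I assumed.
- The fixture fit may be off by about 2 mm in x.

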